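# Wind up the screw jack and bridge it with the forming bar

## Task

Fit the loose crank on the screw jack's square shaft and, holding its handle, wind the jack until its table is level with the top of the support stand beside it (within 3 mm). Then lay the aluminium bar across the jack table and the stand so that it rests on both, setting it down gently, and leave the crank on its shaft. Leave the punches, the jar and the hammer where they are.

Things in the scene. Friction and masses are not known exactly. Their poses are not given: they have to be found in the camera images.
- shaft_mid (a point): The jack's drive shaft: an upright steel stub, 18 mm square, 35 mm tall (its top 7 mm stepped in to 14.5, then 11 mm), on top of the jack's grey gear housing. Point: on its axis, 18 mm above the housing's top, where the crank hub's centre comes when fully down. x and y are square to its flats and turn with it, z up. At the start the jack's table lies 150 mm away towards +y.
- jack: The screw jack, bolted to the bench: base plate 100 x 260 mm, gear housing 56 x 56 mm with its flat top 100 mm above the bench, and the table's screw column 150 mm from it towards +y, joined by a low grey bridge. Origin at bench height under the drive shaft.
- jack_shaft (a joint): Turn of the drive shaft in rad, 0 at the start. It grows clockwise as seen from above, which raises the table 16 mm a full turn (anticlockwise lowers it). Stiff: 0.35 N m, about 5 N at the crank's handle. It stays where it is left. Stops at -0.3 and 16 rad.
- jack_table_top (a point): Centre of the upper face of the jack's table: a flat steel plate, 80 (x) by 60 (y) by 10 mm, on a vertical screw. z up. It starts 75 mm above the bench, lower than the stand, and can rise about 40 mm. It cannot be pushed up or down by hand.
- stand: The support stand, fixed to the bench: 80 mm square foot and a short post with a steel head. Origin at bench height under its centre, 285 to 300 mm from the jack's shaft, about 145 mm beyond the jack's table.
- stand_top (a point): Centre of the upper face of the stand's flat steel head, 70 (x) by 50 (y) by 12 mm. z up. It is clamped at a height that differs each time: 90 to 108 mm above the bench, 15 to 33 mm above the jack table's start.
- crank_hub (a point): Loose steel crank, 0.3 kg, lying flat, handle upright. Point: centre of its hub, a 36 mm cube with a 21 mm square hole right through from below. x points along the arm to the handle, z up. Arm 22 mm wide, 12 mm thick, flush with the hub's underside, reaching 89 mm from the hub axis. It fits the shaft at any quarter turn with 1.5 mm play each way; fully down, it rests on the housing.
- grip_mid (a point): Middle of the crank's handle: an upright round wooden grip, 26 mm across and 48 mm long, 75 mm from the hub's axis, spanning 14 to 62 mm above the hub's underside (this point: 38 mm). It spins freely on its pin, so it can be held without turning the gripper while it is taken round the shaft. Its x and y directions mean nothing.
- bar_mid (a point): Centre of the loose aluminium bar, 200 mm long (x), 28 mm wide (y), 22 mm high (z), about 0.35 kg, lying flat on the bench to the left of the stand.
- punches: Bystander: light wooden block, 60 x 130 x 35 mm, with five steel punches standing in it, 84 mm tall in all. Origin under its centre.
- jar: Bystander: glass jar with a steel lid, 64 mm in diameter, 80 mm tall. Origin under its centre.
- hammer: Bystander: hammer, 220 mm long, lying on the bench. Origin in the middle, underneath.
Things that resemble listed ones, but are neither listed nor needed, are in the scene too. What is shaped like the part that bears crank_hub but black or turquoise is not meant.

How it is judged (in metres and radians):
On the way, in this order (a step that is already met when the one before it is completed fails the run):
1. the crank sits fully down on the jack's shaft (distance between crank_hub and shaft_mid below 0.006 m and angle between crank_hub's own z axis and vertical below 0.12 rad), for 0.2 s.
2. with the crank on the shaft, the jack's table is level with the stand's top (within 3 mm) (distance between crank_hub and shaft_mid below 0.006 m and z of jack_table_top in the frame of stand_top between -0.003 and 0.003 m), for 0.3 s.
At the end, for the whole second after the job is handed in: The crank is fully down on the jack's shaft (hub centre within 6 mm of its seated place) and at rest, the jack's table is within 3 mm of the height of the stand's top, and the bar lies flat (within 0.05 rad) and at rest on both the jack's table and the stand, pressing on each with more than 0.3 N (all of step 2 and contact force between bar and jack above 0.3 N and contact force between bar and stand above 0.3 N and angle between bar_mid's own z axis and vertical below 0.05 rad and linear speed of each of bar, crank below 0.02 m/s); the robot touches nothing.
It fails at once if punches moved more than 30 mm (distance of punches from where it was at the start of the episode above 0.03 m).
It fails at once if jar moved more than 30 mm (distance of jar from where it was at the start of the episode above 0.03 m).
It fails at once if hammer moved more than 30 mm (distance of hammer from where it was at the start of the episode above 0.03 m).
It fails at once if the bar falls or is thrown: moving faster than 0.7 m/s while the fingers do not hold it (linear speed of bar above 0.7 m/s and contact force between the fingers and bar below 0.1 N).
It also fails if it takes over 72 s, if anything falls off the work surface, if the arm or the gripper's body presses on something with over 40 N, if the wrist force passes 120 N, or if a joint passes its speed limit or range.

## Robot

A 6-joint arm with a two-finger parallel gripper is mounted at the origin on the work surface. World frame = base frame: x ahead of the robot, y to its left, z up, the work surface at z = 0. Lengths are in m, angles in degrees, forces in N, time in s.
With the tool pointing down it reaches from about 0.375 to 0.9 m from the base axis. Payload 3.1 kg.
Tool frame: the origin (TCP) lies on the centre line of the jaws, within the pads' length; the fingertips stand 25 mm ahead of it and the grasp point (between the pads) lies 6 mm ahead of it; z points along the fingers, y is the line along which they close (so a half turn about z gives the same grasp; the last joint's range is limited). The gripper opens to 87 mm and grips with 3 to 60 N. Pads are 19 mm wide; open, the fingers measure 117 mm over their backs; the gripper's body (75 mm by 190 mm) begins 51 mm behind the grasp point.
Start: joints at [66.836, 30.224, 82.088, -0, 67.689, -10.227], TCP at [0.14, 0.609, 0.248] pointing down, gripper open.
Joint ranges: [-176.69, 176.69], [-43.24, 126.21], [12.49, 139.97], [-82, 262], [0, 151.66], [-163.58, 163.58]. Speed limits (degrees/s): [159.86, 159.86, 180, 180, 180, 180].

## Interface

Orientations are given as a 3x3 rotation matrix whose columns are the frame's x, y, z axes.
In Python, from rig import * gives the robot as it stands.
- The arm moves only by the tool step_arm, never from a script. Its argument "steps" is a list of rows, each a list of 7 numbers: the shift along the tool's x, y, z normalised to -1 to 1, where 1 is 0.3 m, then the turn, a rotation vector about the tool's x, y, z normalised to -1 to 1, where 1 is 45 degrees, then the gripper's target within -1 to 1 (shut at 1, half-way at 0, fully open at -1). A call has 1 to 8 rows; each row is the pose to reach, as a shift and turn from the pose commanded when the call began, along the tool's axes at that moment; what a row does not reach only later rows make up. A row lasts 1/12 s, in which the tool goes at most 41.7 mm and 7.16 degrees, less where a joint would pass 70% of its speed; a pose out of reach is approached as far as the arm can. A call with a number of a shift or a turn outside -1 to 1 is refused whole. A call with a gripper value outside its range is refused whole. The fingers move at their own pace and stop on an object; the grip force is fixed at half the most. Time passes only in rows, so rows that repeat a pose let the fingers close. It gives the time, the measured TCP pose, the force, the opening and the grip force at its end, in the units of the state.
- read_state(): the state, without advancing time (a new reading comes with each control period).
- capture(name): name is "scene" or "top" or "wrist"; returns a dict with "image" (480x640x3 uint8, red, green, blue), "vertical_fov" (degrees; the focal length in pixels is half the picture's height over the tangent of half this angle, whatever the lens; pixels are square), "cx", "cy" (the principal point, pixels), "k1" (the pictures are not rectified: a ray, as slopes to the right and down, at radius r is drawn at 1 + k1 r^2 times it, then the intrinsics apply), "world_from_camera" (4x4, takes a point from camera to world coordinates); the wrist camera has in their place "T_tool_cam" (4x4, takes a point from camera to tool coordinates, whose origin is the TCP and whose axes are the flange's). Camera axes: x right, y down, z forward; pixel columns grow to the right and rows downward; lengths in m; the calibration is good to about 2 mm. A picture is of the moment at which its call begins: read the wrist's pose just before it. There is no depth.
- hand_in(): hands the job in; it is judged then, once.
The state is a dict: "time_s": time; "joint_positions": joint angles; "qvel": joint speeds; "tau": joint torques, N m; "position": TCP position; "tcp_rot": TCP orientation; "force": force on the tool from outside, world axes, zero at the start; "moment": the same for the moment, N m; "opening": opening from 0.0 (shut) to 1.0 (fully open); "grasp_force": force on a finger pad.
Only numpy, scipy, OpenCV 4.12 (cv2) and the standard library are available. Lean on these libraries where they do the work, as an engineer would, in place of code of your own. Each camera call takes 0.05 s, during which the arm holds its last target. There are 200 camera calls.

## Working session

There is one attempt and no reset: what is moved stays moved. The work goes in short steps, Python scripts to look and compute and a tool call to move; the robot and the scene stay as the last step left them, time stands still between calls to the robot, and variables do not carry over. Pictures are saved under pics/ and viewed, at most 10 in all, crops included, and the job is handed in when it is done.

Besides the shell and the picture viewer there is one more tool, called after ">>>" in YAML: its name, and indented under it one key for each argument. step_arm: Moves the arm, as the interface text tells. Scaled input: -1 to 1 covers 0.3 m each way for a shift and 45 degrees each way for a turn. Its arguments: {"type":"object","properties":{"steps":{"type":"array"}},"required":["steps"]}

```bash
ls; mkdir -p pics
python3 - <<'E'
from rig import *
import cv2,numpy as np
s=read_state();print({k:np.round(v,3).tolist() for k,v in s.items()})
for n in("top","scene"):
    c=capture(n);cv2.imwrite(f"pics/{n}0.png",c["image"][:,:,::-1]);print({k:(np.round(v,4).tolist()) for k,v in c.items() if k!="image"})
E
```

```text
pics
{'time_s': 0.0, 'joint_positions': [66.834, 30.279, 82.156, -0.001, 67.687, -10.226], 'qvel': [-0.051, -0.0, 0.041, 0.088, -0.024, 0.055], 'tau': [-0.001, -44.005, -17.659, 0.063, 0.058, -0.0], 'position': [0.14, 0.609, 0.247], 'tcp_rot': [[-0.975, 0.224, -0.001], [0.224, 0.975, -0.002], [0.0, -0.002, -1.0]], 'force': [-0.065, 0.174, -0.113], 'moment': [0.041, 0.006, 0.022], 'grasp_force': 0.0, 'opening': 1.0}
{'vertical_fov': 48.2664, 'cx': 327.6646, 'cy': 231.407, 'k1': 0.0084, 'world_from_camera': [[0.0249, -0.9829, 0.1826, 0.3447], [-0.9996, -0.0225, 0.0148, -0.0136], [-0.0105, -0.1829, -0.9831, 1.315], [0.0, 0.0, 0.0, 1.0]]}
{'vertical_fov': 47.1321, 'cx': 322.3846, 'cy': 247.0988, 'k1': -0.1062, 'world_from_camera': [[0.8929, 0.2744, -0.3569, 1.044], [0.4502, -0.547, 0.7057, -0.8717], [-0.0016, -0.7909, -0.612, 0.8725], [0.0, 0.0, 0.0, 1.0]]}
```

View pics/top0.png

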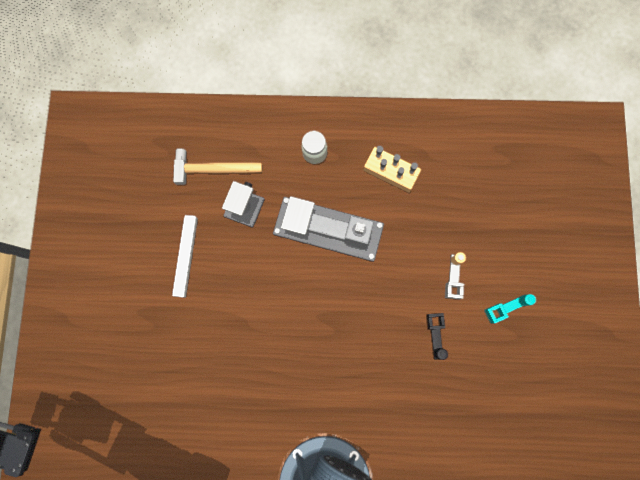

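View pics/scene0.png

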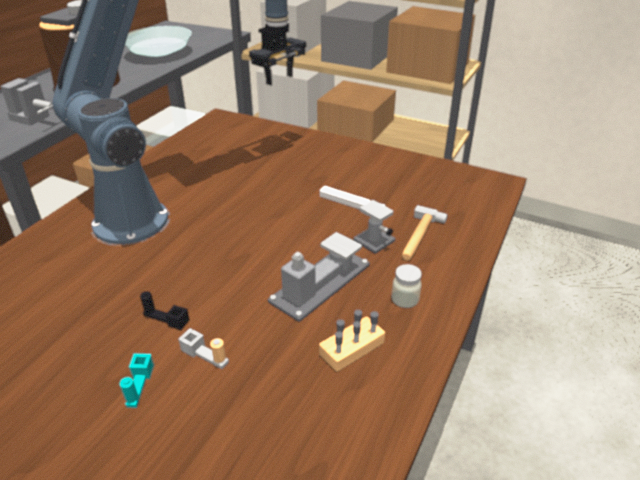

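The top view shows the steel crank with its hub at (456,290) and grip at (460,258), and the jack shaft at (360,229). It also shows the table at (298,216), the stand head at (238,198) and the bar at (184,256). The black (437,337) and turquoise (512,308) cranks are the decoys. The scene view shows the same layout from the side.

```bash
cat > h.py <<'E'
from rig import *
import cv2,numpy as np
np.set_printoptions(precision=4,suppress=True)
def K(c):
    h,w=c["image"].shape[:2];f=h/2/np.tan(np.radians(c["vertical_fov"]/2))
    return np.array([[f,0,c["cx"]],[0,f,c["cy"]],[0,0,1.]])
def rays(c,px):
    u=cv2.undistortPoints(np.array(px,float).reshape(-1,1,2),K(c),np.array([c["k1"],0,0,0])).reshape(-1,2)
    T=np.array(c["W"]);d=np.c_[u,np.ones(len(u))]@T[:3,:3].T
    return T[:3,3],d
def plane(c,px,z):
    o,d=rays(c,px);return o+d*((z-o[2])/d[:,2])[:,None]
def proj(c,P):
    T=np.linalg.inv(c["W"]);p=np.atleast_2d(P)@T[:3,:3].T+T[:3,3]
    return cv2.projectPoints(p,np.zeros(3),np.zeros(3),K(c),np.array([c["k1"],0,0,0,0.]))[0].reshape(-1,2)
def meet(c1,p1,c2,p2):
    A=np.zeros((3,3));b=np.zeros(3)
    for c,p in((c1,p1),(c2,p2)):
        o,d=rays(c,[p]);d=d[0]/np.linalg.norm(d[0]);M=np.eye(3)-np.outer(d,d);A+=M;b+=M@o
    return np.linalg.solve(A,b)
def cap(n):
    s=read_state();c=dict(capture(n))
    if n=="wrist":
        T=np.eye(4);T[:3,:3]=s["tcp_rot"];T[:3,3]=s["position"];c["W"]=T@np.array(c["T_tool_cam"])
    else:c["W"]=np.array(c["world_from_camera"])
    return c
def blobs(m,x0=0,y0=0,x1=640,y1=480,amin=30):
    mm=np.zeros(m.shape,np.uint8);mm[y0:y1,x0:x1]=m[y0:y1,x0:x1]
    cs,_=cv2.findContours(mm,cv2.RETR_CCOMP,cv2.CHAIN_APPROX_NONE)
    return sorted([k for k in cs if cv2.contourArea(k)>amin],key=cv2.contourArea,reverse=True)
def grey(im,lo,hi=256,sat=30):
    i=im.astype(int);v=i.max(2);return ((v>=lo)&(v<hi)&(v-i.min(2)<sat)).astype(np.uint8)
E
python3 - <<'E'
from h import *
c=cap("top");im=c["image"]
def rep(name,roi,z,lo,hi=256,n=2,amin=30):
    for k in blobs(grey(im,lo,hi),*roi,amin=amin)[:n]:
        P=plane(c,k.reshape(-1,2),z);r=cv2.minAreaRect((P[:,:2]*1000).astype(np.float32))
        print(name,cv2.contourArea(k),np.round(r[0],1),np.round(r[1],1),round(r[2],1))
rep("bar",(165,205,205,305),.022,200)
rep("stand",(215,175,268,230),.1,190)
rep("table",(270,190,316,240),.075,190)
rep("shaft",(340,210,380,250),.135,190,n=3,amin=10)
rep("hub",(440,265,475,305),.036,190)
i=im.astype(int);m=((i[:,:,0]-i[:,:,2]>60)&(i[:,:,0]>200)).astype(np.uint8)
for k in blobs(m,445,245,475,270)[:1]:
    r=cv2.minAreaRect(k);print("grip",plane(c,[r[0]],.062),r)
print(im[215:245,345:375].max(2)[::2,::2]); print(im[275:302,444:470].max(2)[::2,::2])
cv2.imwrite("pics/crop.png",cv2.resize(im[170:310,220:480,::-1],None,fx=3,fy=3,interpolation=cv2.INTER_CUBIC))
E
```

```text
bar 829.5 [518.2 355.6] [ 27.8 199.8] 85.6
stand 567.5 [645.5 219. ] [49.6 69.3] 70.6
table 791.0 [614.8  84.1] [71.4 79.6] 76.2
table 58.0 [595.6  42.7] [36.2 14.2] 1.7
shaft 421.0 [570.7 -65.4] [49.2 49.2] 76.0
shaft 118.5 [567.7 -65. ] [36.4 30. ] 79.7
shaft 78.5 [570.2 -31.1] [36.5 15.7] 1.2
hub 342.0 [ 469.5 -301.5] [35.5 76.8] 89.1
hub 96.0 [ 448.3 -300. ] [26.  25.9] 83.2
grip [[ 0.5234 -0.3072  0.062 ]] ((460.0, 257.0), (10.0, 10.0), 90.0)
[[149 145 149 152 129 127 144 147 151 151 150 154 154 155 153]
 [153 151 144 185 199 190 149 150 130 124 143 145 147 147 152]
 [148 149 134 199 203 204 202 203 195 185 146 141 126 120 140]
 [151 146 152 204 202 202 203 201 200 202 207 209 194 182 146]
 [208 192 169 203 204 199 245 240 203 215 205 205 207 209 140]
 [212 201 191 203 186 155 239 246 246 243 214 207 209 201 147]
 [209 150 204 205 156 193 239 245 245 217 157 207 209 186 142]
 [208 168 204 204 145 224 230 242 232 227 158 207 209 162 150]
 [209 178 207 208 158 117 129 159 233 190 156 212 211 121 148]
 [176 198 207 210 169 149 116 111 106 137 190 209 197 122 151]
 [168 206 213 213 
[... 368 characters left out ...]
40 246 245 245 232 146 151 147 145 148]
 [145 151 129 247 246 245 245 225 155 153 155 152 145]
 [139 133 109 248 246 245 245 202 136 137 140 141 139]
 [140 107 134 248 245 244 244 245 235 202 147 145 146]
 [135 100 211 222 150 214 249 251 248 244 156 137 137]
 [134  97 243 249  99  95  99  92 198 248 134 134 132]
 [136  91 251 252 135 139 133  95 247 248 137 134 136]
 [133  92 252 250 143 138 135  92 250 251 139 142 142]
 [133  92 226 249 161 141 129  88 250 249 150 145 142]
 [128  95 248 248 248 248 250 249 220 206 131 135 132]
 [129 103 137 141 154 222 254 252 249 234 142 132 140]
 [144 140 140 139 136 103 103  98 125 144 143 141 142]
 [147 149 147 149 149 148 152 148 148 149 148 148 146]]
```

View pics/crop.png

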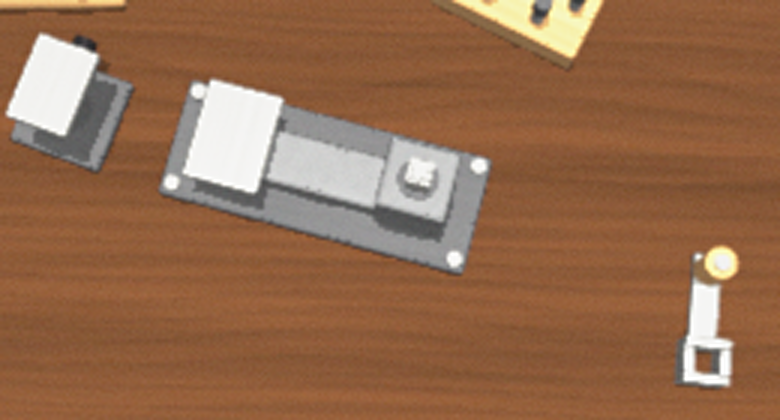

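The crop confirms the layout: the jack's axis is yawed about -14°, and the crank arm points roughly along +x. I'll add a move helper and use the wrist camera on the way across.

```bash
cat >> h.py <<'E'
from scipy.spatial.transform import Rotation as Ro
def Rz(yaw): # tool down, tool x at given yaw (deg)
    a=np.radians(yaw);return np.array([[np.cos(a),np.sin(a),0],[np.sin(a),-np.cos(a),0],[0,0,-1]])
def row(p,yaw=None,s=None):
    s=s or read_state();R=np.array(s["tcp_rot"])
    R0=R
    d=R0.T@(np.array(p)-s["position"])/.3
    w=np.zeros(3) if yaw is None else Ro.from_matrix(R0.T@Rz(yaw)).as_rotvec(degrees=True)/45
    n=max(np.linalg.norm(d)*300/41.7,np.linalg.norm(w)*45/7.16)
    print("row",np.round(np.r_[d,w],4).tolist(),"rows",round(n,1))
E
python3 - <<'E'
from h import *
c=cap("wrist");print(c["T_tool_cam"],c["vertical_fov"],c["k1"])
s=read_state();R=np.array(s["tcp_rot"]);print("yaw",np.degrees(np.arctan2(R[1,0],R[0,0])))
row([.45,.33,.25],180);row([.45,.33,.25],90)
E
```

```text
[[ 0.0001 -0.9681 -0.2507  0.0675]
 [ 1.      0.0001  0.     -0.0003]
 [ 0.     -0.2507  0.9681 -0.137 ]
 [ 0.      0.      0.      1.    ]] 61.13375247353714 -0.019685365704864743
yaw 167.0637293424128
row [-1.216, -0.6741, -0.0096, -0.0017, -0.0005, -0.2875] rows 10.0
row [-1.216, -0.6741, -0.0096, -0.0017, 0.0009, 1.7125] rows 10.8
```

>>> step_arm:
  steps:
    - [-0.9, -0.5, 0, 0, 0, -0.18, -1]
    - [-0.9, -0.5, 0, 0, 0, -0.18, -1]
    - [-0.9, -0.5, 0, 0, 0, -0.18, -1]
    - [-0.9, -0.5, 0, 0, 0, -0.18, -1]
    - [-0.9, -0.5, 0, 0, 0, -0.18, -1]
    - [-0.9, -0.5, 0, 0, 0, -0.18, -1]
    - [-0.9, -0.5, 0, 0, 0, -0.18, -1]
    - [-0.9, -0.5, 0, 0, 0, -0.18, -1]

```text
time_s: 0.87
position: [0.3729, 0.3995, 0.2476]
tcp_rot: [[-0.996, 0.087, 0.002], [0.087, 0.996, -0.001], [-0.002, -0.001, -1.0]]
force: [0.3, 0.3, -0.1]
opening: 1.002
grasp_force: 0.0
```

Run:
```python
from h import *
row([.52,.15,.25],175.5)
```

```text
row [-0.5613, -0.7855, -0.0063, -0.0012, 0.0023, -0.0114] rows 6.9
```

>>> step_arm:
  steps:
    - [-0.7, -1, 0, 0, 0, 0, -1]
    - [-0.7, -1, 0, 0, 0, 0, -1]
    - [-0.7, -1, 0, 0, 0, 0, -1]
    - [-0.7, -1, 0, 0, 0, 0, -1]
    - [-0.7, -1, 0, 0, 0, 0, -1]
    - [-0.7, -1, 0, 0, 0, 0, -1]
    - [-0.7, -1, 0, 0, 0, 0, -1]
    - [-0.7, -1, 0, 0, 0, 0, -1]

```text
time_s: 1.53
position: [0.5375, 0.1123, 0.2475]
tcp_rot: [[-0.996, 0.085, -0.0], [0.085, 0.996, 0.0], [0.0, 0.0, -1.0]]
force: [0.1, 0.5, -0.2]
opening: 0.999
grasp_force: 0.0
```

>>> step_arm:
  steps:
    - [-0.1, 0, 0.05, 0, 0, 0, -1]
    - [-0.1, 0, 0.05, 0, 0, 0, -1]
    - [-0.1, 0, 0.05, 0, 0, 0, -1]
    - [-0.1, 0, 0.05, 0, 0, 0, -1]

```text
time_s: 1.87
position: [0.5657, 0.112, 0.232]
tcp_rot: [[-0.996, 0.084, -0.002], [0.084, 0.996, 0.0], [0.002, 0.0, -1.0]]
force: [-1.1, 1.0, -0.8]
opening: 1.001
grasp_force: 0.0
```

Run:
```python
from h import *
import pickle
print(read_state()["position"],np.max(np.abs(read_state()["qvel"])))
c=cap("wrist");pickle.dump(c,open("jack.pkl","wb"));cv2.imwrite("pics/w1.png",c["image"][:,:,::-1])
print(proj(c,[[.565,-.065,.135],[.6,.08,.075],[.64,.22,.1]]))
```

```text
[0.5657 0.112  0.232 ] 1.4236919355931164
[[ 34.498  282.1888]
 [283.7126 284.8025]
 [478.6588 332.887 ]]
```

View pics/w1.png

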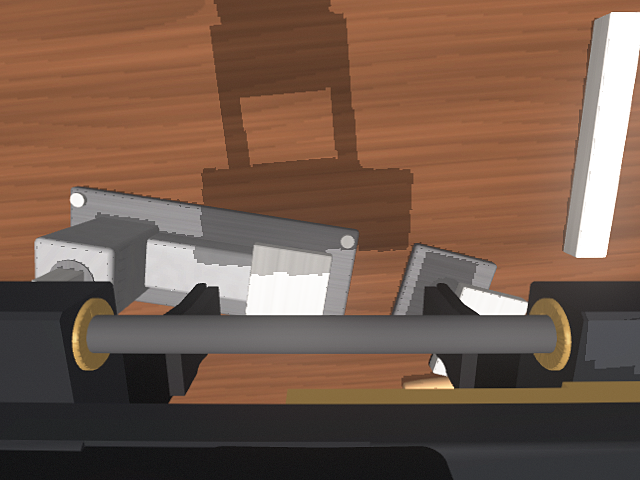

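The wrist camera sees only the near (robot) side, because the hand hides everything below row 280. I'll shift farther out so the jack and stand fall in the clear part.

>>> step_arm:
  steps:
    - [-0.44, -0.06, -0.17, 0, 0, 0, -1]
    - [-0.44, -0.06, -0.17, 0, 0, 0, -1]
    - [-0.44, -0.06, -0.17, 0, 0, 0, -1]
    - [-0.44, -0.06, -0.17, 0, 0, 0, -1]
    - [-0.44, -0.06, -0.17, 0, 0, 0, -1]
    - [-0.44, -0.06, -0.17, 0, 0, 0, -1]

```text
time_s: 2.42
position: [0.696, 0.0838, 0.2839]
tcp_rot: [[-0.997, 0.083, -0.001], [0.083, 0.997, 0.0], [0.001, 0.0, -1.0]]
force: [-0.5, 0.5, -0.7]
opening: 0.999
grasp_force: 0.0
```

Run:
```python
from h import *
import pickle
print(read_state()["position"],np.max(np.abs(read_state()["qvel"])))
c=cap("wrist");pickle.dump(c,open("jack.pkl","wb"));cv2.imwrite("pics/w2.png",c["image"][:,:,::-1])
print(proj(c,[[.565,-.065,.135],[.6,.08,.075],[.64,.22,.1]]))
```

```text
[0.696  0.0838 0.2839] 4.0276435158613815
[[ 79.6561  65.1218]
 [307.0963 108.2799]
 [492.1882 144.622 ]]
```

View pics/w2.png

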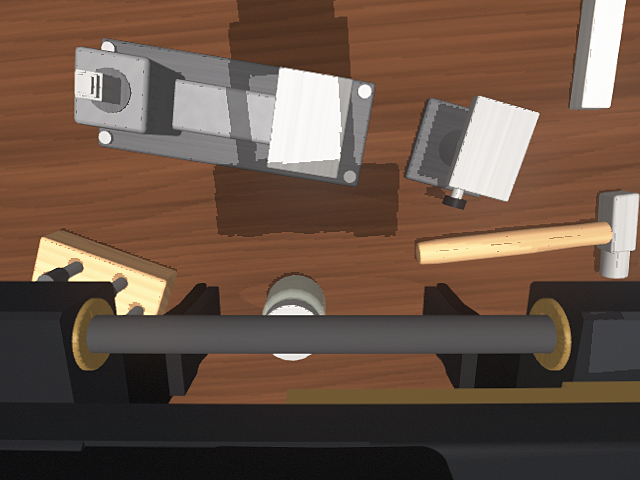

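The wrist view shows the shaft at about (90,85), the housing top with corners (78,48), (150,57), (147,132) and (76,122), the table around (310,118), the stand head around (496,149) and the jar at (292,320). I'll extract the corners and cast them onto planes.

Run:
```python
from h import *
import pickle
c=pickle.load(open("jack.pkl","rb"));im=c["image"]
g=cv2.cvtColor(im,cv2.COLOR_RGB2GRAY)
def quad(px,z,name):
    q=cv2.cornerSubPix(g,np.array(px,np.float32).reshape(-1,1,2),(5,5),(-1,-1),(3,50,.01)).reshape(-1,2)
    P=plane(c,q,z);e=np.roll(P,-1,0)-P
    print(name,q.round(1).tolist(),"centre",P.mean(0),"sides",np.linalg.norm(e,axis=1)*1000,"dirs",np.degrees(np.arctan2(e[:,1],e[:,0])))
quad([(78,48),(150,57),(147,132),(76,122)],.1,"housing")
quad([(281,67),(352,80),(338,178),(268,162)],.075,"table")
for z in(.09,.1,.108):quad([(476,97),(539,112),(513,201),(453,183)],z,"stand")
quad([(108,47),(365,91),(350,177),(105,138)],.012,"bolts")
# shaft tip
m=grey(im,225,sat=20)
for k in blobs(m,70,60,110,110,15)[:3]:
    r=cv2.minAreaRect(k);print("shaft",r,plane(c,[r[0]],.135))
cv2.imwrite("pics/w2c.png",np.hstack([cv2.resize(im[30:150,60:180,::-1],(400,400)),cv2.resize(im[60:190,260:390,::-1],(400,400))]))
t=cap("top");pickle.dump(t,open("top.pkl","wb"))
```

```text
housing [[75.80000305175781, 47.5], [147.39999389648438, 58.20000076293945], [142.8000030517578, 133.10000610351562], [75.30000305175781, 121.4000015258789]] centre [ 0.5769 -0.0647  0.1   ] sides [52.6036 53.7763 51.6639 52.4707] dirs [  76.7835  -14.3032 -104.6539  166.7137]
table [[279.29998779296875, 67.4000015258789], [351.6000061035156, 78.80000305175781], [335.6000061035156, 178.10000610351562], [266.70001220703125, 164.8000030517578]] centre [0.6119 0.0798 0.075 ] sides [57.9433 79.2273 58.7048 76.822 ] dirs [  76.799   -13.5273 -105.5566  165.9315]
stand [[478.6000061035156, 95.19999694824219], [539.0999755859375, 112.9000015258789], [513.0, 201.0], [448.5, 185.39999389648438]] centre [0.6445 0.2262 0.09  ] sides [50.4027 70.1528 55.5528 71.5507] dirs [  70.544   -15.1944 -107.8141  160.6126]
stand [[478.6000061035156, 95.19999694824219], [539.0999755859375, 112.9000015258789], [513.0, 201.0], [448.5, 185.39999389648438]] centre [0.644 0.222 0.1  ] sides [48.8796 68.0329 53.8741 69.3885] dirs [  70.544   -15.1944 -107.8141  160.6126]
stand [[478.6000061035156, 95.19999694824
[... 152 characters left out ...]
67.6588] dirs [  70.544   -15.1944 -107.8141  160.6126]
bolts [[108.0, 47.0], [365.0, 91.0], [354.1000061035156, 181.3000030517578], [109.0999984741211, 142.8000030517578]] centre [0.5965 0.0085 0.012 ] sides [242.9911  85.309  243.627   87.0287] dirs [  75.9075  -10.6172 -103.679   168.899 ]
shaft ((87.72999572753906, 84.38999938964844), (28.708538055419922, 27.435745239257812), 8.130102157592773) [[ 0.5772 -0.0622  0.135 ]]
shaft ((96.46717071533203, 85.87242889404297), (26.422029495239258, 8.836219787597656), 85.03025817871094) [[ 0.5787 -0.0566  0.135 ]]
shaft ((91.78793334960938, 85.10517883300781), (6.635589122772217, 20.082935333251953), 3.3664605617523193) [[ 0.5779 -0.0596  0.135 ]]
```

View pics/w2c.png

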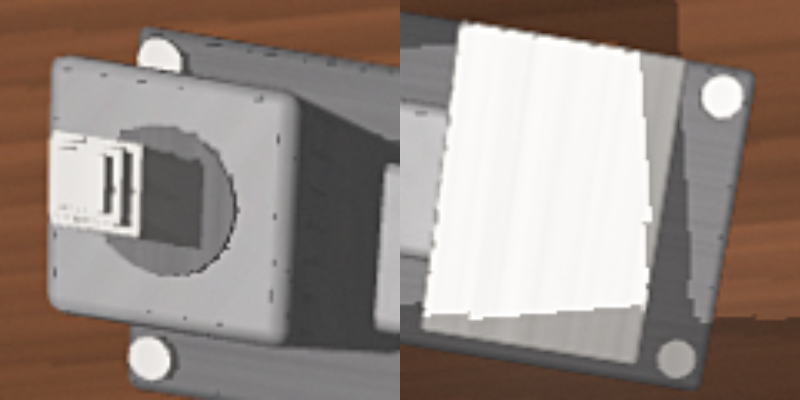

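Run:
```python
from h import *
row([.68,-.066,.285],166.2)
```

```text
row [0.0061, -0.5024, -0.0072, -0.0003, -0.0047, 0.2012] rows 3.6
```

>>> step_arm:
  steps:
    - [0, -0.5, 0, 0, -0.005, 0.2, -1]
    - [0, -0.5, 0, 0, -0.005, 0.2, -1]
    - [0, -0.5, 0, 0, -0.005, 0.2, -1]
    - [0, -0.5, 0, 0, -0.005, 0.2, -1]
    - [0, -0.5, 0, 0, -0.005, 0.2, -1]
    - [0, -0.5, 0, 0, -0.005, 0.2, -1]
    - [0, -0.5, 0, 0, -0.005, 0.2, -1]

```text
time_s: 3.1
position: [0.6828, -0.0653, 0.2833]
tcp_rot: [[-0.971, 0.239, 0.002], [0.239, 0.971, 0.001], [-0.002, 0.001, -1.0]]
force: [0.0, 0.3, -0.5]
opening: 1.0
grasp_force: 0.0
```

Run:
```python
from h import *
import pickle
s=read_state();R=s["tcp_rot"];print(s["position"],np.degrees(np.arctan2(R[1][0],R[0][0])))
c=cap("wrist");pickle.dump((c,s),open("shaft.pkl","wb"))
u=proj(c,[.5765,-.0653,.135])[0];print(u)
x,y=int(u[0]),int(u[1]);x0=max(x-60,0);y0=max(y-60,0);print(x0,y0)
cv2.imwrite("pics/sh.png",cv2.resize(c["image"][y0:y0+120,x0:x0+120,::-1],(600,600),interpolation=cv2.INTER_NEAREST))
row([.55,-.3,.185],175,s)
```

```text
[ 0.6828 -0.0653  0.2833] 166.19906289143148
[282.8944  87.2097]
222 27
row [0.244, -0.8656, 0.326, 0.0014, 0.0025, -0.1956] rows 6.9
```

View pics/sh.png

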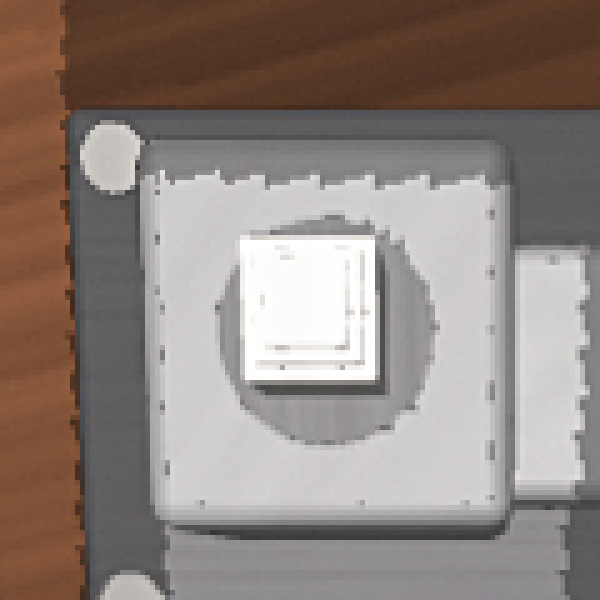

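The zoomed view shows the shaft body's top as a square with crop corners (240,236) to (365,363), so its centre is at about pixel (282.0,86.4). It is square to the image, so jack yaw ≈ -13.8° is confirmed. Next I'll look at the crank from the same relative pose.

>>> step_arm:
  steps:
    - [0.24, -0.87, 0.33, 0, 0.0025, -0.2, -1]
    - [0.24, -0.87, 0.33, 0, 0.0025, -0.2, -1]
    - [0.24, -0.87, 0.33, 0, 0.0025, -0.2, -1]
    - [0.24, -0.87, 0.33, 0, 0.0025, -0.2, -1]
    - [0.24, -0.87, 0.33, 0, 0.0025, -0.2, -1]
    - [0.24, -0.87, 0.33, 0, 0.0025, -0.2, -1]
    - [0.24, -0.87, 0.33, 0, 0.0025, -0.2, -1]
    - [0.24, -0.87, 0.33, 0, 0.0025, -0.2, -1]

```text
time_s: 3.82
position: [0.5485, -0.3062, 0.1814]
tcp_rot: [[-0.996, 0.088, -0.003], [0.088, 0.996, 0.0], [0.003, 0.0, -1.0]]
force: [-0.3, 0.4, -0.9]
opening: 1.0
grasp_force: 0.0
```

>>> step_arm:
  steps:
    - [0, 0, 0, 0, 0, 0, -1]
    - [0, 0, 0, 0, 0, 0, -1]
    - [0, 0, 0, 0, 0, 0, -1]

```text
time_s: 4.07
position: [0.5534, -0.3012, 0.1848]
tcp_rot: [[-0.997, 0.082, 0.003], [0.082, 0.997, -0.0], [-0.003, -0.0, -1.0]]
force: [0.4, 0.7, 0.6]
opening: 0.996
grasp_force: 0.0
```

Run:
```python
from h import *
import pickle
c,s=pickle.load(open("shaft.pkl","rb"))
print("shaft",plane(c,[(282.,86.4)],.128),"boss",plane(c,[(287.,92.5)],.1))
s=read_state();R=s["tcp_rot"];print(s["position"],np.degrees(np.arctan2(R[1][0],R[0][0])))
c=cap("wrist");pickle.dump((c,s),open("hub.pkl","wb"))
u=proj(c,[[.448,-.3,.036]])[0];print(u)
x,y=int(u[0]),int(u[1]);x0=max(x-60,0);y0=max(y-60,0);print(x0,y0)
cv2.imwrite("pics/hub.png",cv2.resize(c["image"][y0:y0+200,x0:x0+120,::-1],(360,600),interpolation=cv2.INTER_NEAREST))
```

```text
shaft [[ 0.5749 -0.0661  0.128 ]] boss [[ 0.5758 -0.0652  0.1   ]]
[ 0.5534 -0.3012  0.1848] 175.31522973802097
[310.5417  84.0479]
250 24
```

View pics/hub.png

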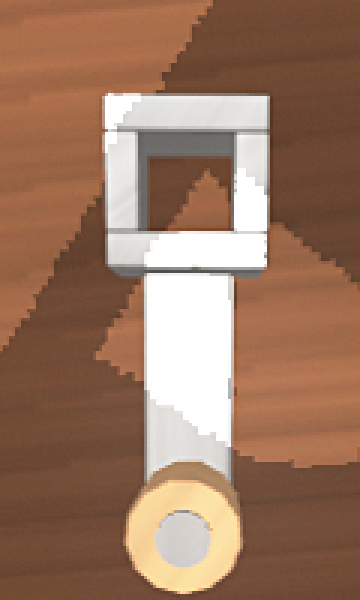

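The crank view shows the hub hole's centre at crop (186,181), or pixel (311.5,83.8), with the edges level in the picture. The grip is at crop (184,538), or pixel (310.8,202.8).

Run:
```python
from h import *
import pickle
c,s=pickle.load(open("hub.pkl","rb"))
h=plane(c,[(311.5,83.8)],.036)[0];g=plane(c,[(310.8,202.8)],.062)[0];print(h,g,g-h,np.degrees(np.arctan2(*(g-h)[1::-1])),np.linalg.norm((g-h)[:2]))
row([h[0],h[1],.10],175.3)
row([h[0],h[1],.033],175.3)
```

```text
[ 0.4479 -0.2994  0.036 ] [ 0.5227 -0.3057  0.062 ] [ 0.0748 -0.0064  0.026 ] -4.886635602735436 0.07504561078348355
row [0.3521, -0.0224, 0.282, -0.0006, 0.0039, 0.0007] rows 3.2
row [0.3528, -0.0223, 0.5053, -0.0006, 0.0039, 0.0007] rows 4.4
```

>>> step_arm:
  steps:
    - [0.353, -0.022, 0.2, 0, 0.004, 0, -1]
    - [0.353, -0.022, 0.2, 0, 0.004, 0, -1]
    - [0.353, -0.022, 0.2, 0, 0.004, 0, -1]
    - [0.353, -0.022, 0.3, 0, 0.004, 0, -1]
    - [0.353, -0.022, 0.4, 0, 0.004, 0, -1]
    - [0.353, -0.022, 0.48, 0, 0.004, 0, -1]
    - [0.353, -0.022, 0.51, 0, 0.004, 0, -1]
    - [0.353, -0.022, 0.51, 0, 0.004, 0, -1]

```text
time_s: 4.78
position: [0.4464, -0.2991, 0.0295]
tcp_rot: [[-0.997, 0.082, -0.004], [0.082, 0.997, 0.003], [0.004, 0.002, -1.0]]
force: [-0.6, -0.1, 0.5]
opening: 0.998
grasp_force: 0.0
```

>>> step_arm:
  steps:
    - [0, 0, 0, 0, 0, 0, -1]
    - [0, 0, 0, 0, 0, 0, 1]
    - [0, 0, 0, 0, 0, 0, 1]
    - [0, 0, 0, 0, 0, 0, 1]
    - [0, 0, 0, 0, 0, 0, 1]
    - [0, 0, 0, 0, 0, 0, 1]
    - [0, 0, 0, 0, 0, 0, 1]
    - [0, 0, 0, 0, 0, 0, 1]

```text
time_s: 5.45
position: [0.4465, -0.3009, 0.0312]
tcp_rot: [[-0.996, 0.084, -0.001], [0.084, 0.996, -0.0], [0.001, -0.0, -1.0]]
force: [-0.1, -0.1, -0.0]
opening: 0.554
grasp_force: 0.0
```

Run:
```python
from h import *
import pickle
s=read_state();R=s["tcp_rot"];print(s["position"],np.degrees(np.arctan2(R[1][0],R[0][0])),s["opening"],s["grasp_force"],s["force"])
row([.448,-.299,.18],175.3)
row([.5755,-.0655,.18],166.2)
```

```text
[ 0.4465 -0.3009  0.0312] 175.15749551485476 0.5536166169044402 0.0 [-0.095  -0.1297 -0.03  ]
row [-0.0041, 0.0065, -0.4961, -0.0005, -0.0012, -0.0032] rows 3.6
row [-0.3619, 0.8179, -0.4967, -0.0006, -0.0012, 0.1991] rows 7.4
```

>>> step_arm:
  steps:
    - [0, 0, 0, 0, 0, 0, 1]
    - [0, 0, 0, 0, 0, 0, 1]
    - [0, 0, 0, 0, 0, 0, 1]
    - [0, 0, 0, 0, 0, 0, 1]
    - [0, 0, 0, 0, 0, 0, 1]
    - [0, 0, 0, 0, 0, 0, 1]

```text
time_s: 5.95
position: [0.446, -0.3, 0.031]
tcp_rot: [[-0.996, 0.085, -0.002], [0.085, 0.996, 0.001], [0.002, 0.001, -1.0]]
force: [0.6, 3.0, 2.8]
opening: 0.412
grasp_force: 29.9
```

Run:
```python
from h import *
import pickle
for i in range(3):
    s=read_state();R=s["tcp_rot"];print(s["position"],np.degrees(np.arctan2(R[1][0],R[0][0])),s["opening"],s["grasp_force"],s["force"]);capture("top")
row([.4475,-.299,.18],175.3)
```

```text
[ 0.446 -0.3    0.031] 175.14972350962714 0.4122136877713913 29.896399192220997 [0.6034 2.9819 2.8283]
[ 0.4461 -0.3     0.031 ] 175.15727967628726 0.40780836453056957 29.900279667635914 [0.0189 3.8026 3.0878]
[ 0.446  -0.3001  0.0309] 175.16093136201724 0.41096983936609743 29.901240692124702 [0.3028 3.0242 3.2278]
row [-0.0034, 0.0045, -0.4968, 0.0014, -0.0028, -0.0031] rows 3.6
```

>>> step_arm:
  steps:
    - [0, 0, -0.15, 0, 0, 0, 1]
    - [0, 0, -0.3, 0, 0, 0, 1]
    - [0, 0, -0.4, 0, 0, 0, 1]
    - [0, 0, -0.5, 0, 0, 0, 1]
    - [0, 0, -0.55, 0, 0, 0, 1]
    - [0, 0, -0.55, 0, 0, 0, 1]

```text
time_s: 6.6
position: [0.4485, -0.3034, 0.1994]
tcp_rot: [[-0.996, 0.084, 0.005], [0.084, 0.996, -0.008], [-0.006, -0.007, -1.0]]
force: [0.4, 0.8, -3.0]
opening: 0.412
grasp_force: 29.9
```

Run:
```python
from h import *
s=read_state();print(s["position"],s["force"],s["opening"])
row([.5736,-.0653,.192],166.2)
```

```text
[ 0.4485 -0.3034  0.1994] [ 0.4305  0.7863 -3.043 ] 0.41190701917764155
row [-0.3487, 0.826, 0.0207, -0.0088, 0.0079, 0.1995] rows 6.5
```

>>> step_arm:
  steps:
    - [-0.08, 0.2, 0, 0, 0, 0.05, 1]
    - [-0.16, 0.38, 0, 0, 0, 0.1, 1]
    - [-0.23, 0.54, 0, 0, 0, 0.15, 1]
    - [-0.29, 0.68, 0, 0, 0, 0.18, 1]
    - [-0.33, 0.77, 0, 0, 0, 0.2, 1]
    - [-0.35, 0.81, 0, 0, 0, 0.2, 1]
    - [-0.355, 0.82, 0, 0, 0, 0.2, 1]
    - [-0.355, 0.82, 0, 0, 0, 0.2, 1]

```text
time_s: 7.27
position: [0.5745, -0.0606, 0.1934]
tcp_rot: [[-0.972, 0.234, -0.002], [0.234, 0.972, 0.002], [0.003, 0.001, -1.0]]
force: [0.7, 0.1, -4.4]
opening: 0.409
grasp_force: 29.9
```

>>> step_arm:
  steps:
    - [0, 0, 0, 0, 0, 0, 1]
    - [0, 0, 0, 0, 0, 0, 1]
    - [0, 0, 0, 0, 0, 0, 1]
    - [0, 0, 0, 0, 0, 0, 1]

```text
time_s: 7.6
position: [0.5728, -0.0659, 0.1952]
tcp_rot: [[-0.97, 0.241, -0.002], [0.241, 0.97, -0.0], [0.002, -0.001, -1.0]]
force: [-0.0, -0.1, -3.2]
opening: 0.411
grasp_force: 29.9
```

Run:
```python
from h import *
S=[]
for i in range(3):
    s=read_state();S.append(s);print(s["position"],s["force"]);capture("top")
s["position"]=np.mean([t["position"] for t in S],0);R=s["tcp_rot"];print(np.degrees(np.arctan2(R[1][0],R[0][0])),np.array(R)[:,2])
row([.5736,-.0653,.17],166.2,s)
c=cap("scene");u=proj(c,[.575,-.066,.13])[0].astype(int);print(u)
cv2.imwrite("pics/sc.png",cv2.resize(c["image"][u[1]-60:u[1]+60,u[0]-80:u[0]+80,::-1],(800,600),interpolation=cv2.INTER_CUBIC))
```

```text
[ 0.5728 -0.0659  0.1952] [-0.0292 -0.1435 -3.1514]
[ 0.5729 -0.0659  0.1955] [-0.0987 -0.2043 -3.4455]
[ 0.5731 -0.0658  0.1957] [-0.2368  0.3451 -4.0002]
166.05357160072683 [-0.0015 -0.0001 -1.    ]
row [-0.0018, 0.0025, 0.0848, -0.0006, -0.0019, -0.0033] rows 0.6
[297 255]
```

>>> step_arm:
  steps:
    - [-0.002, 0.002, 0.04, 0, 0, 0, 1]
    - [-0.002, 0.002, 0.08, 0, 0, 0, 1]
    - [-0.002, 0.002, 0.1, 0, 0, 0, 1]
    - [-0.002, 0.002, 0.108, 0, 0, 0, 1]
    - [-0.002, 0.002, 0.115, 0, 0, 0, 1]
    - [-0.002, 0.002, 0.115, 0, 0, 0, 1]

```text
time_s: 8.3
position: [0.5742, -0.0643, 0.1613]
tcp_rot: [[-0.971, 0.239, -0.001], [0.239, 0.971, -0.0], [0.001, -0.0, -1.0]]
force: [0.1, 0.6, -4.1]
opening: 0.414
grasp_force: 29.9
```

>>> step_arm:
  steps:
    - [0, 0, 0.008, 0, 0, 0, 1]
    - [0, 0, 0.015, 0, 0, 0, 1]
    - [0, 0, 0.022, 0, 0, 0, 1]
    - [0, 0, 0.028, 0, 0, 0, 1]

```text
time_s: 8.63
position: [0.5742, -0.0642, 0.1529]
tcp_rot: [[-0.971, 0.239, -0.001], [0.239, 0.971, -0.0], [0.001, -0.0, -1.0]]
force: [0.2, -0.3, -4.3]
opening: 0.409
grasp_force: 29.9
```

>>> step_arm:
  steps:
    - [0, 0, 0.015, 0, 0, 0, 1]
    - [0, 0, 0.03, 0, 0, 0, 1]
    - [0, 0, 0.045, 0, 0, 0, 1]
    - [0, 0, 0.058, 0, 0, 0, 1]
    - [0, 0, 0.064, 0, 0, 0, 1]
    - [0, 0, 0.068, 0, 0, 0, 1]
    - [0, 0, 0.068, 0, 0, 0, 1]

```text
time_s: 9.22
position: [0.574, -0.0642, 0.1321]
tcp_rot: [[-0.971, 0.239, -0.002], [0.239, 0.971, 0.0], [0.002, -0.0, -1.0]]
force: [-0.2, 0.2, -4.2]
opening: 0.408
grasp_force: 29.9
```

Nearly seated, with no contact so far. I'll press down slightly more, then release.

>>> step_arm:
  steps:
    - [0, 0, 0.004, 0, 0, 0, 1]
    - [0, 0, 0.008, 0, 0, 0, 1]
    - [0, 0, 0.008, 0, 0, 0, 1]

```text
time_s: 9.47
position: [0.5744, -0.0642, 0.131]
tcp_rot: [[-0.971, 0.239, -0.0], [0.239, 0.971, -0.0], [0.0, -0.0, -1.0]]
force: [-1.7, 0.9, 1.8]
opening: 0.412
grasp_force: 29.9
```

>>> step_arm:
  steps:
    - [0, 0, 0, 0, 0, 0, -1]
    - [0, 0, 0, 0, 0, 0, -1]
    - [0, 0, 0, 0, 0, 0, -1]
    - [0, 0, 0, 0, 0, 0, -1]
    - [0, 0, 0, 0, 0, 0, -1]
    - [0, 0, 0, 0, 0, 0, -1]

```text
time_s: 9.97
position: [0.5743, -0.0642, 0.1302]
tcp_rot: [[-0.971, 0.239, -0.001], [0.239, 0.971, -0.0], [0.001, -0.0, -1.0]]
force: [-0.6, -0.5, -0.6]
opening: 0.78
grasp_force: 0.0
```

Run:
```python
from h import *
s=read_state();print(s["position"],s["force"],s["opening"])
```

```text
[ 0.5743 -0.0642  0.1302] [-0.6106 -0.5186 -0.577 ] 0.7804799616459169
```

The reversed force shows the crank resting on the housing. Next I'll touch the stand top with closed fingertips to get its exact height.

>>> step_arm:
  steps:
    - [0, 0, -0.1, 0, 0, 0, -1]
    - [0, 0, -0.2, 0, 0, 0, -1]
    - [0, 0.05, -0.25, 0, 0, 0, 1]
    - [0, 0.18, -0.25, 0, 0, 0, 1]
    - [0, 0.32, -0.25, 0, 0, 0, 1]
    - [0, 0.46, -0.25, 0, 0, 0, 1]
    - [0, 0.6, -0.25, 0, 0, 0, 1]
    - [0, 0.73, -0.25, 0, 0, 0, 1]

```text
time_s: 10.63
position: [0.6268, 0.1505, 0.2051]
tcp_rot: [[-0.971, 0.239, -0.001], [0.239, 0.971, 0.0], [0.001, -0.0, -1.0]]
force: [0.5, -0.0, -0.4]
opening: 0.628
grasp_force: 0.0
```

>>> step_arm:
  steps:
    - [0, 0.15, 0, 0, 0, 0, 1]
    - [0, 0.25, 0.1, 0, 0, 0, 1]
    - [0, 0.25, 0.18, 0, 0, 0, 1]
    - [0, 0.25, 0.2, 0, 0, 0, 1]
    - [0, 0.25, 0.2, 0, 0, 0, 1]
    - [0, 0.25, 0.2, 0, 0, 0, 1]

```text
time_s: 11.13
position: [0.6444, 0.2204, 0.145]
tcp_rot: [[-0.971, 0.24, -0.002], [0.24, 0.971, -0.001], [0.002, -0.001, -1.0]]
force: [1.2, 0.4, -0.2]
opening: 0.171
grasp_force: 0.0
```

>>> step_arm:
  steps:
    - [0, 0, 0.01, 0, 0, 0, 1]
    - [0, 0, 0.02, 0, 0, 0, 1]
    - [0, 0, 0.025, 0, 0, 0, 1]
    - [0, 0, 0.03, 0, 0, 0, 1]
    - [0, 0, 0.035, 0, 0, 0, 1]
    - [0, 0, 0.038, 0, 0, 0, 1]
    - [0, 0, 0.04, 0, 0, 0, 1]
    - [0, 0, 0.042, 0, 0, 0, 1]

```text
time_s: 11.8
position: [0.6445, 0.2213, 0.1324]
tcp_rot: [[-0.971, 0.239, -0.001], [0.239, 0.971, -0.0], [0.001, -0.0, -1.0]]
force: [-0.2, -0.0, -0.3]
opening: 0.005
grasp_force: 0.0
```

>>> step_arm:
  steps:
    - [0, 0, 0.004, 0, 0, 0, 1]
    - [0, 0, 0.008, 0, 0, 0, 1]
    - [0, 0, 0.012, 0, 0, 0, 1]

```text
time_s: 12.05
position: [0.6444, 0.2213, 0.1287]
tcp_rot: [[-0.971, 0.239, -0.001], [0.239, 0.971, -0.0], [0.001, -0.0, -1.0]]
force: [-0.1, 0.7, 0.5]
opening: 0.005
grasp_force: 0.0
```

>>> step_arm:
  steps:
    - [0, 0, 0.004, 0, 0, 0, 1]
    - [0, 0, 0.008, 0, 0, 0, 1]
    - [0, 0, 0.012, 0, 0, 0, 1]

```text
time_s: 12.3
position: [0.6445, 0.2213, 0.1273]
tcp_rot: [[-0.971, 0.239, -0.001], [0.239, 0.971, -0.0], [0.001, -0.0, -1.0]]
force: [-5.5, -1.1, 16.9]
opening: 0.004
grasp_force: 8.1
```

>>> step_arm:
  steps:
    - [0, 0, 0.004, 0, 0, 0, 1]
    - [0, 0, 0.008, 0, 0, 0, 1]
    - [0, 0, 0.008, 0, 0, 0, 1]

```text
time_s: 12.55
position: [0.6444, 0.2214, 0.1273]
tcp_rot: [[-0.971, 0.239, -0.0], [0.239, 0.971, -0.0], [0.0, -0.0, -1.0]]
force: [-6.4, -2.5, 17.9]
opening: 0.007
grasp_force: 9.7
```

>>> step_arm:
  steps:
    - [0, 0, -0.08, 0, 0, 0, 1]
    - [0, -0.12, -0.08, 0, 0, 0, 1]
    - [0, -0.24, -0.08, 0, 0, 0, 1]
    - [0, -0.36, -0.04, 0, 0, 0, 1]
    - [0, -0.48, 0.0, 0, 0, 0, 1]
    - [0, -0.48, 0.04, 0, 0, 0, 1]
    - [0, -0.48, 0.06, 0, 0, 0, 1]
    - [0, -0.48, 0.07, 0, 0, 0, 1]

```text
time_s: 13.22
position: [0.6097, 0.0815, 0.1008]
tcp_rot: [[-0.971, 0.24, -0.003], [0.24, 0.971, 0.0], [0.003, -0.0, -1.0]]
force: [-0.1, 0.3, 0.1]
opening: 0.003
grasp_force: 0.0
```

>>> step_arm:
  steps:
    - [0, 0, 0.003, 0, 0, 0, 1]
    - [0, 0, 0.006, 0, 0, 0, 1]
    - [0, 0, 0.009, 0, 0, 0, 1]
    - [0, 0, 0.012, 0, 0, 0, 1]
    - [0, 0, 0.012, 0, 0, 0, 1]

```text
time_s: 13.63
position: [0.6103, 0.0825, 0.1004]
tcp_rot: [[-0.971, 0.237, -0.0], [0.237, 0.971, -0.001], [-0.0, -0.001, -1.0]]
force: [-3.4, -1.0, 8.9]
opening: 0.003
grasp_force: 4.6
```

Table contact is at TCP z 0.1004 and stand contact at 0.1273, so the rise needed is 26.9 mm, or about 605° clockwise. That becomes about 615° at the crank once backlash is included. Next I'll locate the handle.

>>> step_arm:
  steps:
    - [0, 0, -0.13, 0, 0, 0, 0]
    - [0, 0, -0.26, 0, 0, 0, 0]
    - [-0.07, -0.05, -0.38, 0, 0, 0, 0]
    - [-0.17, -0.13, -0.43, 0, 0, 0, 0]
    - [-0.28, -0.21, -0.44, 0, 0, 0, 0]
    - [-0.39, -0.29, -0.44, 0, 0, 0, 0]
    - [-0.48, -0.37, -0.44, 0, 0, 0, 0]
    - [-0.55, -0.41, -0.44, 0, 0, 0, 0]

```text
time_s: 14.3
position: [0.7431, -0.0801, 0.2312]
tcp_rot: [[-0.971, 0.24, 0.002], [0.24, 0.971, -0.002], [-0.003, -0.002, -1.0]]
force: [0.3, -0.0, 0.3]
opening: 0.473
grasp_force: 0.0
```

>>> step_arm:
  steps:
    - [0, 0, 0, 0, 0, 0, 0]
    - [0, 0, 0, 0, 0, 0, 0]
    - [0, 0, 0, 0, 0, 0, 0]

```text
time_s: 14.55
position: [0.7405, -0.0757, 0.2299]
tcp_rot: [[-0.971, 0.238, -0.002], [0.238, 0.971, 0.001], [0.002, 0.0, -1.0]]
force: [-0.1, 0.5, -0.2]
opening: 0.494
grasp_force: 0.0
```

```bash
cat > grip.py <<'E'
from h import *
s=read_state();c=cap("wrist");im=c["image"].astype(int);print(s["position"],s["opening"])
m=((im[:,:,0]-im[:,:,2]>60)&(im[:,:,0]>215)&(im[:,:,1]>150)).astype(np.uint8)
for k in blobs(m,0,0,640,300,60)[:4]:
    (x,y),r=cv2.minEnclosingCircle(k);print(cv2.contourArea(k),x,y,r,plane(c,[(x,y)],.162)[0])
print("expected",proj(c,[.6488,-.0825,.162]))
cv2.imwrite("pics/g.png",c["image"][:,:,::-1])
E
python3 grip.py
```

```text
[ 0.7405 -0.0757  0.2299] 0.49444816759911153
4365.5 238.5 253.0 82.79653930664062 [ 0.7183 -0.1151  0.162 ]
497.5 629.0 155.0 18.027854919433594 [0.716  0.0879 0.162 ]
465.0 263.3660583496094 101.05357360839844 27.074954986572266 [ 0.6489 -0.082   0.162 ]
172.5 181.28125 227.390625 14.333642959594727 [ 0.6981 -0.1399  0.162 ]
expected [[262.3413 100.9801]]
```

Run:
```python
from h import *
row([.6488,-.0823,.20],166.2);row([.6488,-.0823,.146],166.2)
```

```text
row [0.2903, -0.0948, 0.101, 0.0003, -0.0031, 0.0016] rows 2.3
row [0.2899, -0.0949, 0.281, 0.0003, -0.0031, 0.0016] rows 3.0
```

>>> step_arm:
  steps:
    - [0.15, -0.05, 0.05, 0, 0, 0, 0]
    - [0.27, -0.09, 0.07, 0, 0, 0, 0]
    - [0.29, -0.095, 0.07, 0, 0, 0, 0]
    - [0.29, -0.095, 0.08, 0, 0, 0, 0]
    - [0.29, -0.095, 0.16, 0, 0, 0, 0]
    - [0.29, -0.095, 0.24, 0, 0, 0, 0]
    - [0.29, -0.095, 0.28, 0, 0, 0, 0]
    - [0.29, -0.095, 0.28, 0, 0, 0, 0]

```text
time_s: 15.27
position: [0.6485, -0.0828, 0.1436]
tcp_rot: [[-0.971, 0.238, -0.006], [0.238, 0.971, 0.002], [0.006, 0.0, -1.0]]
force: [-1.0, 0.3, -0.3]
opening: 0.499
grasp_force: 0.0
```

>>> step_arm:
  steps:
    - [0, 0, 0, 0, 0, 0, 1]
    - [0, 0, 0, 0, 0, 0, 1]
    - [0, 0, 0, 0, 0, 0, 1]
    - [0, 0, 0, 0, 0, 0, 1]
    - [0, 0, 0, 0, 0, 0, 1]
    - [0, 0, 0, 0, 0, 0, 1]

```text
time_s: 15.77
position: [0.6507, -0.0846, 0.1475]
tcp_rot: [[-0.971, 0.239, 0.002], [0.239, 0.971, -0.001], [-0.002, -0.0, -1.0]]
force: [1.8, -0.2, 2.9]
opening: 0.291
grasp_force: 30.0
```

```bash
cat > wind.py <<'E'
from h import *
import sys
# argv: list of total crank angles (deg clockwise from start) for each row
s=read_state();C=np.array([.576,-.0648]);p=np.array(s["position"]);v=p[:2]-C
print("t",s["time_s"],"pos",p,"r",np.linalg.norm(v),"ang",np.degrees(np.arctan2(v[1],v[0])),"f",s["force"],"g",s["opening"],s["grasp_force"])
R=np.array(s["tcp_rot"]);yaw=np.degrees(np.arctan2(R[1,0],R[0,0]));print("yaw",yaw)
E
python3 wind.py
```

```text
t 15.7667 pos [ 0.6507 -0.0846  0.1475] r 0.07726922844820397 ang -14.815293802728833 f [ 1.8461 -0.2443  2.8678] g 0.2906002331654945 29.99998917337507
yaw 166.1537681049129
```

>>> step_arm:
  steps:
    - [0.004, -0.043, 0, 0, 0, 0, 1]
    - [0.015, -0.0855, 0, 0, 0, 0, 1]
    - [0.0335, -0.125, 0, 0, 0, 0, 1]
    - [0.0585, -0.161, 0, 0, 0, 0, 1]
    - [0.089, -0.1915, 0, 0, 0, 0, 1]
    - [0.125, -0.2165, 0, 0, 0, 0, 1]
    - [0.1645, -0.235, 0, 0, 0, 0, 1]
    - [0.2066, -0.246, 0, 0, 0, 0, 1]

```text
time_s: 16.43
position: [0.5738, -0.141, 0.1475]
tcp_rot: [[-0.97, 0.242, 0.006], [0.242, 0.97, 0.002], [-0.006, 0.003, -1.0]]
force: [7.6, 7.1, 2.5]
opening: 0.288
grasp_force: 30.0
```

```bash
python3 wind.py
```

```text
t 16.4333 pos [ 0.5738 -0.141   0.1475] r 0.07627841551722235 ang -91.65089311700203 f [7.5557 7.1364 2.4525] g 0.28842202812293033 30.01186362002045
yaw 165.97712024438263
```

>>> step_arm:
  steps:
    - [0.0434, -0.004, 0, 0, 0, 0, 1]
    - [0.087, 0, 0, 0, 0, 0, 1]
    - [0.129, 0.011, 0, 0, 0, 0, 1]
    - [0.1684, 0.03, 0, 0, 0, 0, 1]
    - [0.204, 0.055, 0, 0, 0, 0, 1]
    - [0.235, 0.0855, 0, 0, 0, 0, 1]
    - [0.26, 0.121, 0, 0, 0, 0, 1]
    - [0.278, 0.161, 0, 0, 0, 0, 1]

```text
time_s: 17.1
position: [0.5039, -0.0775, 0.1475]
tcp_rot: [[-0.971, 0.239, 0.004], [0.239, 0.971, -0.006], [-0.006, -0.005, -1.0]]
force: [2.1, -7.1, 2.4]
opening: 0.291
grasp_force: 30.0
```

>>> step_arm:
  steps:
    - [0.011, 0.042, 0, 0, 0, 0, 1]
    - [0.015, 0.0855, 0, 0, 0, 0, 1]
    - [0.011, 0.129, 0, 0, 0, 0, 1]
    - [0, 0.171, 0, 0, 0, 0, 1]
    - [-0.018, 0.2105, 0, 0, 0, 0, 1]
    - [-0.0434, 0.246, 0, 0, 0, 0, 1]
    - [-0.074, 0.277, 0, 0, 0, 0, 1]
    - [-0.11, 0.302, 0, 0, 0, 0, 1]

```text
time_s: 17.77
position: [0.5511, 0.0042, 0.1472]
tcp_rot: [[-0.971, 0.237, -0.013], [0.237, 0.971, -0.003], [0.012, -0.006, -1.0]]
force: [-11.2, -3.8, 14.3]
opening: 0.287
grasp_force: 30.0
```

```bash
python3 wind.py
```

```text
t 17.7667 pos [0.5511 0.0042 0.1472] r 0.0733848864393822 ang 109.79601990514487 f [-11.1661  -3.7968  14.316 ] g 0.2868380700989696 30.028456142172217
yaw 166.28181463472237
```

>>> step_arm:
  steps:
    - [-0.0395, 0.018, 0, 0, 0, 0, 1]
    - [-0.0816, 0.03, 0, 0, 0, 0, 1]
    - [-0.125, 0.0335, 0, 0, 0, 0, 1]
    - [-0.1684, 0.03, 0, 0, 0, 0, 1]
    - [-0.2105, 0.018, 0, 0, 0, 0, 1]
    - [-0.25, 0, 0, 0, 0, 0, 1]
    - [-0.2857, -0.025, 0, 0, 0, 0, 1]
    - [-0.3165, -0.056, 0, 0, 0, 0, 1]

```text
time_s: 18.43
position: [0.6443, -0.0305, 0.1475]
tcp_rot: [[-0.971, 0.24, -0.001], [0.24, 0.971, 0.006], [0.002, 0.006, -1.0]]
force: [0.7, 9.1, 7.2]
opening: 0.289
grasp_force: 30.0
```

>>> step_arm:
  steps:
    - [-0.025, -0.036, 0, 0, 0, 0, 1]
    - [-0.0434, -0.075, 0, 0, 0, 0, 1]
    - [-0.0547, -0.117, 0, 0, 0, 0, 1]
    - [-0.0585, -0.161, 0, 0, 0, 0, 1]
    - [-0.0547, -0.204, 0, 0, 0, 0, 1]
    - [-0.0434, -0.246, 0, 0, 0, 0, 1]
    - [-0.025, -0.286, 0, 0, 0, 0, 1]
    - [0, -0.321, 0, 0, 0, 0, 1]

```text
time_s: 19.1
position: [0.6227, -0.1264, 0.1475]
tcp_rot: [[-0.97, 0.241, 0.004], [0.241, 0.97, 0.003], [-0.003, 0.004, -1.0]]
force: [4.5, 7.0, 4.3]
opening: 0.293
grasp_force: 30.0
```

```bash
python3 wind.py
```

```text
t 19.1 pos [ 0.6227 -0.1264  0.1475] r 0.07729475342291468 ang -52.87036643479556 f [4.4827 6.9954 4.2602] g 0.2930901272805226 30.01208245754242
yaw 166.02875076208483
```

>>> step_arm:
  steps:
    - [0.031, -0.031, 0, 0, 0, 0, 1]
    - [0.0665, -0.056, 0, 0, 0, 0, 1]
    - [0.106, -0.074, 0, 0, 0, 0, 1]
    - [0.148, -0.0855, 0, 0, 0, 0, 1]
    - [0.1915, -0.089, 0, 0, 0, 0, 1]
    - [0.235, -0.0855, 0, 0, 0, 0, 1]
    - [0.277, -0.074, 0, 0, 0, 0, 1]
    - [0.3165, -0.056, 0, 0, 0, 0, 1]

```text
time_s: 19.77
position: [0.5284, -0.1224, 0.1477]
tcp_rot: [[-0.97, 0.241, 0.01], [0.241, 0.97, -0.003], [-0.01, -0.001, -1.0]]
force: [9.3, 0.5, -0.9]
opening: 0.289
grasp_force: 30.0
```

>>> step_arm:
  steps:
    - [0.036, 0.025, 0, 0, 0, 0, 1]
    - [0.0665, 0.056, 0, 0, 0, 0, 1]
    - [0.0915, 0.0915, 0, 0, 0, 0, 1]
    - [0.11, 0.131, 0, 0, 0, 0, 1]
    - [0.121, 0.173, 0, 0, 0, 0, 1]
    - [0.125, 0.2165, 0, 0, 0, 0, 1]
    - [0.121, 0.26, 0, 0, 0, 0, 1]
    - [0.11, 0.302, 0, 0, 0, 0, 1]

```text
time_s: 20.43
position: [0.5137, -0.0272, 0.1473]
tcp_rot: [[-0.971, 0.237, -0.002], [0.237, 0.971, -0.005], [0.001, -0.006, -1.0]]
force: [-2.7, -8.2, 7.4]
opening: 0.296
grasp_force: 30.0
```

>>> step_arm:
  steps:
    - [-0.018, 0.0395, 0, 0, 0, 0, 1]
    - [-0.0434, 0.075, 0, 0, 0, 0, 1]
    - [-0.074, 0.106, 0, 0, 0, 0, 1]
    - [-0.11, 0.131, 0, 0, 0, 0, 1]
    - [-0.149, 0.149, 0, 0, 0, 0, 1]
    - [-0.17, 0.156, 0, 0, 0, 0, 1]
    - [-0.17, 0.156, 0, 0, 0, 0, 1]
    - [-0.17, 0.156, 0, 0, 0, 0, 1]

```text
time_s: 21.1
position: [0.5722, 0.0089, 0.1472]
tcp_rot: [[-0.971, 0.239, -0.008], [0.239, 0.971, 0.001], [0.008, -0.001, -1.0]]
force: [-5.6, 4.1, 10.8]
opening: 0.289
grasp_force: 30.0
```

```bash
python3 wind.py
```

```text
t 21.1 pos [0.5722 0.0089 0.1472] r 0.07378959657166162 ang 92.95404270842405 f [-5.6398  4.0895 10.8394] g 0.2894587545594697 30.025704517029226
yaw 166.16731377364746
```

>>> step_arm:
  steps:
    - [0, 0, 0, 0, 0, 0, 0]
    - [0, 0, 0, 0, 0, 0, 0]
    - [0, 0, 0, 0, 0, 0, 0]
    - [0, 0, 0, 0, 0, 0, 0]
    - [0, 0, -0.06, 0, 0, 0, 0]
    - [0, 0, -0.16, 0, 0, 0, 0]
    - [0, 0, -0.22, 0, 0, 0, 0]
    - [0, 0, -0.22, 0, 0, 0, 0]

```text
time_s: 21.77
position: [0.5779, 0.008, 0.216]
tcp_rot: [[-0.971, 0.239, 0.007], [0.239, 0.971, -0.002], [-0.007, -0.0, -1.0]]
force: [0.9, 0.2, 0.2]
opening: 0.502
grasp_force: 0.0
```

>>> step_arm:
  steps:
    - [-0.04, 0.13, 0, 0, 0, 0, 1]
    - [-0.07, 0.26, 0, 0, 0, 0, 1]
    - [-0.07, 0.26, 0.1, 0, 0, 0, 1]
    - [-0.07, 0.26, 0.18, 0, 0, 0, 1]
    - [-0.07, 0.26, 0.22, 0, 0, 0, 1]
    - [-0.07, 0.26, 0.25, 0, 0, 0, 1]
    - [-0.07, 0.26, 0.265, 0, 0, 0, 1]
    - [-0.07, 0.26, 0.265, 0, 0, 0, 1]

```text
time_s: 22.43
position: [0.6138, 0.0789, 0.1318]
tcp_rot: [[-0.971, 0.24, -0.003], [0.24, 0.971, -0.0], [0.003, -0.001, -1.0]]
force: [0.3, -1.3, -1.0]
opening: 0.034
grasp_force: 0.0
```

```bash
python3 wind.py
```

```text
t 22.4333 pos [0.6138 0.0789 0.1318] r 0.1486281708998692 ang 75.2488453155601 f [ 0.323  -1.3472 -0.9541] g 0.03361948761783228 0.0
yaw 166.11668583755494
```

>>> step_arm:
  steps:
    - [0, 0, 0.004, 0, 0, 0, 1]
    - [0, 0, 0.008, 0, 0, 0, 1]
    - [0, 0, 0.012, 0, 0, 0, 1]
    - [0, 0, 0.015, 0, 0, 0, 1]
    - [0, 0, 0.018, 0, 0, 0, 1]
    - [0, 0, 0.018, 0, 0, 0, 1]

```text
time_s: 22.93
position: [0.6143, 0.0795, 0.1276]
tcp_rot: [[-0.971, 0.239, -0.001], [0.239, 0.971, -0.0], [0.001, -0.0, -1.0]]
force: [-0.0, -0.9, -0.4]
opening: 0.006
grasp_force: 0.0
```

>>> step_arm:
  steps:
    - [0, 0, 0.003, 0, 0, 0, 1]
    - [0, 0, 0.006, 0, 0, 0, 1]
    - [0, 0, 0.006, 0, 0, 0, 1]

```text
time_s: 23.18
position: [0.6144, 0.0795, 0.127]
tcp_rot: [[-0.971, 0.239, -0.001], [0.239, 0.971, -0.0], [0.0, -0.0, -1.0]]
force: [-2.1, -0.2, 7.5]
opening: 0.006
grasp_force: 3.7
```

The table touches at TCP z 0.1270 against 0.1273 for the stand, so they are level. On to the bar.

Run:
```python
from h import *
row([.518,.3556,.16],175.6)
t=cap("top")
for k in blobs(grey(t["image"],200),165,205,205,305)[:1]:
    P=plane(t,k.reshape(-1,2),.022);r=cv2.minAreaRect((P[:,:2]*1000).astype(np.float32));print(r)
```

```text
row [0.5322, 0.8169, -0.11, -0.0004, -0.0006, -0.2095] rows 7.1
((570.5183715820312, 351.58331298828125), (27.79485321044922, 94.97763061523438), 85.62258911132812)
```

>>> step_arm:
  steps:
    - [0, 0, -0.12, 0, 0, 0, -1]
    - [0.07, 0.11, -0.2, 0, 0, -0.03, -1]
    - [0.15, 0.23, -0.2, 0, 0, -0.07, -1]
    - [0.23, 0.35, -0.2, 0, 0, -0.1, -1]
    - [0.31, 0.47, -0.2, 0, 0, -0.13, -1]
    - [0.39, 0.59, -0.2, 0, 0, -0.17, -1]
    - [0.46, 0.71, -0.2, 0, 0, -0.2, -1]
    - [0.53, 0.817, -0.2, 0, 0, -0.21, -1]

```text
time_s: 23.9
position: [0.52, 0.351, 0.1859]
tcp_rot: [[-0.997, 0.076, -0.001], [0.076, 0.997, 0.0], [0.001, 0.0, -1.0]]
force: [1.0, -0.4, -0.1]
opening: 0.524
grasp_force: 0.0
```

>>> step_arm:
  steps:
    - [0, 0, 0, 0, 0, 0, -1]
    - [0, 0, 0, 0, 0, 0, -1]
    - [0, 0, 0, 0, 0, 0, -1]
    - [0, 0, 0, 0, 0, 0, -1]

```text
time_s: 24.23
position: [0.5212, 0.348, 0.1856]
tcp_rot: [[-0.997, 0.078, -0.001], [0.078, 0.997, -0.001], [0.001, -0.001, -1.0]]
force: [0.3, 0.1, -0.0]
opening: 0.834
grasp_force: 0.0
```

Run:
```python
from h import *
s=read_state();print(s["position"],s["opening"])
c=cap("wrist");cv2.imwrite("pics/b.png",c["image"][:,:,::-1])
for k in blobs(grey(c["image"],200),150,0,450,280)[:2]:
    P=plane(c,k.reshape(-1,2),.022);r=cv2.minAreaRect((P[:,:2]*1000).astype(np.float32));print(r)
row([.518,.3556,.031],175.6)
```

```text
[0.5212 0.348  0.1856] 0.8341038924114663
((487.00946044921875, 359.64141845703125), (27.678861618041992, 139.1721954345703), 85.552978515625)
row [0.0128, 0.0255, 0.5153, -0.0007, -0.0016, -0.0022] rows 3.7
```

>>> step_arm:
  steps:
    - [0.01, 0.028, 0.1, 0, 0, 0, -1]
    - [0.01, 0.028, 0.2, 0, 0, 0, -1]
    - [0.01, 0.028, 0.3, 0, 0, 0, -1]
    - [0.01, 0.028, 0.4, 0, 0, 0, -1]
    - [0.01, 0.028, 0.47, 0, 0, 0, -1]
    - [0.01, 0.028, 0.5, 0, 0, 0, -1]
    - [0.01, 0.028, 0.515, 0, 0, 0, -1]
    - [0.01, 0.028, 0.515, 0, 0, 0, -1]

```text
time_s: 24.95
position: [0.5187, 0.3568, 0.0307]
tcp_rot: [[-0.997, 0.078, -0.002], [0.078, 0.997, -0.0], [0.002, -0.001, -1.0]]
force: [0.1, -0.0, 0.9]
opening: 1.0
grasp_force: 0.0
```

>>> step_arm:
  steps:
    - [0, 0, 0, 0, 0, 0, 1]
    - [0, 0, 0, 0, 0, 0, 1]
    - [0, 0, 0, 0, 0, 0, 1]
    - [0, 0, 0, 0, 0, 0, 1]
    - [0, 0, 0, 0, 0, 0, 1]
    - [0, 0, 0, 0, 0, 0, 1]
    - [0, 0, 0, 0, 0, 0, 1]
    - [0, 0, 0, 0, 0, 0, 1]

```text
time_s: 25.62
position: [0.5182, 0.3578, 0.0313]
tcp_rot: [[-0.997, 0.076, -0.001], [0.076, 0.997, 0.0], [0.001, -0.0, -1.0]]
force: [1.2, 0.4, 0.7]
opening: 0.477
grasp_force: 0.0
```

>>> step_arm:
  steps:
    - [0, 0, 0, 0, 0, 0, 1]
    - [0, 0, 0, 0, 0, 0, 1]
    - [0, 0, 0, 0, 0, 0, 1]
    - [0, 0, 0, 0, 0, 0, 1]

```text
time_s: 25.95
position: [0.5182, 0.3578, 0.0311]
tcp_rot: [[-0.997, 0.076, -0.001], [0.076, 0.997, -0.0], [0.001, -0.0, -1.0]]
force: [-0.6, 0.0, -0.5]
opening: 0.32
grasp_force: 30.0
```

>>> step_arm:
  steps:
    - [0, 0, -0.05, 0, 0, 0, 1]
    - [0, 0, -0.15, 0, 0, 0, 1]
    - [0, 0, -0.27, 0, 0, 0, 1]
    - [0, 0, -0.39, 0, 0, 0, 1]
    - [0, 0, -0.49, 0, 0, 0, 1]
    - [0, 0, -0.55, 0, 0, 0.1, 1]
    - [0, 0, -0.57, 0, 0, 0.24, 1]
    - [0, 0, -0.57, 0, 0, 0.38, 1]

```text
time_s: 26.62
position: [0.5193, 0.3582, 0.2046]
tcp_rot: [[-0.929, 0.371, 0.003], [0.371, 0.929, 0.002], [-0.002, 0.003, -1.0]]
force: [-0.2, -0.4, -2.9]
opening: 0.317
grasp_force: 30.0
```

Run:
```python
from h import *
s=read_state();print(s["position"],s["force"],s["opening"])
row([.628,.151,.20],77.3)
```

```text
[0.5193 0.3582 0.2046] [-0.2386 -0.4149 -2.8521] 0.3173788951711615
row [-0.5929, -0.5067, 0.015, 0.0043, -0.0003, 1.798] rows 11.3
```

>>> step_arm:
  steps:
    - [-0.05, -0.04, 0, 0, 0, 0.13, 1]
    - [-0.13, -0.11, 0, 0, 0, 0.26, 1]
    - [-0.22, -0.19, 0, 0, 0, 0.4, 1]
    - [-0.31, -0.27, 0, 0, 0, 0.53, 1]
    - [-0.4, -0.35, 0, 0, 0, 0.66, 1]
    - [-0.48, -0.42, 0, 0, 0, 0.79, 1]
    - [-0.55, -0.475, 0, 0, 0, 0.9, 1]
    - [-0.59, -0.505, 0, 0, 0, 1.0, 1]

```text
time_s: 27.28
position: [0.6288, 0.1484, 0.2012]
tcp_rot: [[-0.393, 0.92, -0.002], [0.92, 0.393, -0.001], [-0.001, -0.002, -1.0]]
force: [0.8, 1.0, -2.1]
opening: 0.323
grasp_force: 30.0
```

>>> step_arm:
  steps:
    - [0, 0, 0, 0, 0, 0.13, 1]
    - [0, 0, 0, 0, 0, 0.27, 1]
    - [0, 0, 0, 0, 0, 0.41, 1]
    - [0, 0, 0, 0, 0, 0.54, 1]
    - [0, 0, 0, 0, 0, 0.66, 1]
    - [0, 0, 0, 0, 0, 0.74, 1]
    - [0, 0, 0, 0, 0, 0.78, 1]
    - [0, 0, 0, 0, 0, 0.78, 1]

```text
time_s: 27.95
position: [0.6269, 0.1518, 0.2011]
tcp_rot: [[0.201, 0.98, -0.003], [0.98, -0.201, -0.0], [-0.001, -0.003, -1.0]]
force: [-0.0, 0.1, -2.1]
opening: 0.32
grasp_force: 30.0
```

>>> step_arm:
  steps:
    - [0, 0, 0, 0, 0, 0, 1]
    - [0, 0, 0, 0, 0, 0, 1]
    - [0, 0, 0, 0, 0, 0, 1]

```text
time_s: 28.2
position: [0.6274, 0.1519, 0.2018]
tcp_rot: [[0.2, 0.98, -0.002], [0.98, -0.2, -0.0], [-0.0, -0.002, -1.0]]
force: [-0.3, -0.4, -1.4]
opening: 0.316
grasp_force: 30.0
```

Run:
```python
from h import *
s=read_state();print(s["position"],s["force"],s["opening"],np.array(s["tcp_rot"])[:,2])
row([.628,.151,.1333],77.3)
c=cap("wrist");cv2.imwrite("pics/w5.png",c["image"][:,:,::-1])
t=cap("top");cv2.imwrite("pics/t5.png",t["image"][100:300,180:450,::-1])
```

```text
[0.6274 0.1519 0.2018] [-0.27   -0.386  -1.4374] 0.31605808723811474 [-0.0018 -0.0001 -1.    ]
row [-0.0025, 0.0029, 0.2282, -0.0022, 0.0006, 0.0254] rows 1.6
```

>>> step_arm:
  steps:
    - [-0.0025, 0.003, 0.05, 0, 0, 0.025, 1]
    - [-0.0025, 0.003, 0.1, 0, 0, 0.025, 1]
    - [-0.0025, 0.003, 0.15, 0, 0, 0.025, 1]
    - [-0.0025, 0.003, 0.18, 0, 0, 0.025, 1]
    - [-0.0025, 0.003, 0.2, 0, 0, 0.025, 1]
    - [-0.0025, 0.003, 0.21, 0, 0, 0.025, 1]
    - [-0.0025, 0.003, 0.215, 0, 0, 0.025, 1]
    - [-0.0025, 0.003, 0.215, 0, 0, 0.025, 1]

```text
time_s: 28.97
position: [0.6286, 0.151, 0.1378]
tcp_rot: [[0.22, 0.975, -0.001], [0.975, -0.22, -0.0], [-0.0, -0.001, -1.0]]
force: [0.5, 0.7, -3.4]
opening: 0.318
grasp_force: 30.0
```

>>> step_arm:
  steps:
    - [0, 0, 0.003, 0, 0, 0, 1]
    - [0, 0, 0.006, 0, 0, 0, 1]
    - [0, 0, 0.009, 0, 0, 0, 1]
    - [0, 0, 0.011, 0, 0, 0, 1]
    - [0, 0, 0.011, 0, 0, 0, 1]

```text
time_s: 29.38
position: [0.6283, 0.151, 0.1343]
tcp_rot: [[0.22, 0.975, -0.001], [0.975, -0.22, -0.0], [-0.0, -0.001, -1.0]]
force: [0.8, 0.5, -3.1]
opening: 0.318
grasp_force: 30.0
```

>>> step_arm:
  steps:
    - [0, 0, 0.002, 0, 0, 0, 1]
    - [0, 0, 0.004, 0, 0, 0, 1]
    - [0, 0, 0.005, 0, 0, 0, 1]
    - [0, 0, 0.005, 0, 0, 0, 1]

```text
time_s: 29.72
position: [0.6284, 0.151, 0.133]
tcp_rot: [[0.22, 0.975, -0.001], [0.975, -0.22, -0.0], [-0.0, -0.001, -1.0]]
force: [-0.9, -0.2, -0.7]
opening: 0.319
grasp_force: 30.0
```

>>> step_arm:
  steps:
    - [0, 0, 0.002, 0, 0, 0, 1]
    - [0, 0, 0.002, 0, 0, 0, 1]
    - [0, 0, 0.002, 0, 0, 0, -0.2]
    - [0, 0, 0.002, 0, 0, 0, -0.2]
    - [0, 0, 0.002, 0, 0, 0, -0.2]
    - [0, 0, 0.002, 0, 0, 0, -0.2]
    - [0, 0, 0.002, 0, 0, 0, -0.2]
    - [0, 0, 0.002, 0, 0, 0, -0.2]

```text
time_s: 30.38
position: [0.6283, 0.151, 0.132]
tcp_rot: [[0.22, 0.975, -0.001], [0.975, -0.22, -0.0], [-0.0, -0.001, -1.0]]
force: [-0.1, -0.5, 0.7]
opening: 0.586
grasp_force: 0.0
```

>>> step_arm:
  steps:
    - [0, 0, -0.05, 0, 0, 0, -0.2]
    - [0, 0, -0.15, 0, 0, 0, -0.2]
    - [0, 0, -0.28, 0, 0, 0, -0.2]
    - [-0.1, 0, -0.4, 0, 0, 0, -0.2]
    - [-0.22, 0, -0.45, 0, 0, 0, -0.2]
    - [-0.33, 0, -0.45, 0, 0, 0, -0.2]
    - [-0.33, 0, -0.45, 0, 0, 0, -0.2]
    - [-0.33, 0, -0.45, 0, 0, 0, -0.2]

```text
time_s: 31.05
position: [0.6065, 0.0528, 0.2678]
tcp_rot: [[0.223, 0.975, -0.0], [0.975, -0.223, 0.0], [0.0, -0.0, -1.0]]
force: [0.6, 0.2, -0.1]
opening: 0.6
grasp_force: 0.0
```

Run:
```python
from h import *
s=read_state();print(s["position"],s["force"],s["opening"])
c=cap("wrist");t=cap("scene")
a=cv2.resize(c["image"],(400,300));b=cv2.resize(t["image"][170:350,240:480],(400,300))
cv2.imwrite("pics/end.png",np.hstack([a,b])[:,:,::-1])
```

```text
[0.6065 0.0528 0.2678] [ 0.6029  0.2344 -0.1244] 0.6000824802772667
```

View pics/end.png

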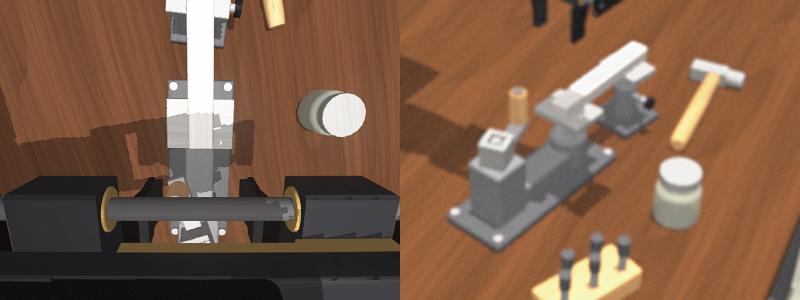

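The final view shows the bar lying across the table and stand, and the crank seated on its shaft with the hub top at about (495,143) in the crop, where it should be. The jar, hammer and punches are undisturbed.

```bash
python3 -c "
from rig import *
print(hand_in())"
```

```text
the job is handed in; nothing more can be done
None
```

I handed the job in; `hand_in()` gave no verdict. The crank is seated on the shaft, the table and stand tops are level within about 0.3 mm by touch, and the bar rests across both with the arm clear. The punches, jar and hammer look undisturbed.

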